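# Stack the culture dishes under the dark hood

### The arm

A 6-joint arm with a two-finger parallel gripper is mounted at the origin on the work surface. World frame = base frame: x ahead of the robot, y to its left, z up, the work surface at z = 0. Lengths are in m, angles in rad, forces in N, time in s.
With the tool pointing down it reaches from about 0.3 to 0.875 m from the base axis. Payload 6.4 kg.
Tool frame: the origin (TCP) lies between the finger pads; the fingertips stand r.finger_overhang ahead of it and the grasp point (between the pads) is the TCP (r.finger_overhang is the distance from the TCP to the fingertips, in m); z points along the fingers, y is the line along which they close (so a half turn about z gives the same grasp; the last joint's range is limited). The gripper opens to 88 mm and grips with 3 to 60 N. Pads are 18 mm wide; open, the fingers measure 123 mm over their backs; the gripper's body (75 mm by 187 mm) begins 45 mm behind the grasp point.
Start: joints at [-1.481, 0.181, 1.607, -0, 1.354, -0.206], TCP at [0.168, -0.55, 0.224] pointing down, gripper open.
Joint ranges: [-2.99, 2.99], [-0.89, 2.07], [0.3, 2.58], [-1.14, 4.28], [0, 2.63], [-3.12, 3.12]. Speed limits (rad/s): [2.57, 2.57, 3.01, 3.14, 3.14, 3.14].

### API

Orientations are given as a rotation vector (axis times angle).
In Python, from rig import readout, eyes, order, nets, r gives the robot as it stands. The module is installed in compiled form; this text tells all that it offers.
- The arm moves only by the tool carry_out, never from a script. Its argument "steps" is a list of rows, each a list of 7 numbers: the closure, from 0 (fully open) to 1 (shut), then the shift along the world's x, y, z in cm, then the turn, a rotation vector about the world's x, y, z in rad. In form: [[hand, x, y, z, ax, ay, az], ...]. A call has 1 to 20 rows; each row shifts and turns the commanded pose from where the row before left it; what a row does not reach is not made up. A row lasts 1/8 s, in which the tool goes at most 62.5 mm and 10.7 degrees, less where a joint would pass 70% of its speed; a pose out of reach is approached as far as the arm can. A call with a gripper value outside its range is refused whole. The fingers move at their own pace and stop on an object; "newtons" is the grip in N (left out, the last holds). Time passes only in rows, so rows that do not move let the fingers close. It gives the time, the measured TCP pose, the force, the opening and the grip force at its end, in the units of the state.
- readout.observe(): the state, without advancing time (a new reading comes with each control period).
- eyes.camera(name): name is "scene" or "top"; returns a dict with "frame" (384x512x3 uint8, blue, green, red), "z_map" (384x512 float32, m along the optical axis (not along the pixel's ray), 0 where there is no reading), "fx", "fy", "cx", "cy" (pixels), "k1" (the pictures are not rectified: a ray, as slopes to the right and down, at radius r is drawn at 1 + k1 r^2 times it, then the intrinsics apply), "R" (3x3) and "t" (3): a world point X has camera coordinates R X + t. Camera axes: x right, y down, z forward; pixel columns grow to the right and rows downward; lengths in m; the calibration is good to about 2 mm. A picture is of the moment at which its call begins.
- order.job_done(): hands the job in; it is judged then, once.
Trained networks look in the newest picture that a camera, given by its name, has taken for a name from the list of things; names that differ only in an ending like _2 or _b are one class to them, and where a whole thing is asked for, a point or a joint stands for the part that bears it (a point fixed in the world has none). Each returns a list of dicts, best first, with "conf" (0 to 1); they miss things now and then, are a little off and sometimes report something else, mostly with a low value. They report only what shows in the picture. A call takes as long as a camera call. They do not tell look-alikes from the thing itself.
- nets.regions_of(camera, target): "mask" (384x512 bool, what is visible of it) and "xy" ([column, row] in pixels, amid what is visible of it).
The state is a dict: "time": time; "q": joint angles; "dq": joint speeds; "effort": joint torques, N m; "eef_pos": TCP position; "tool_rot": TCP orientation; "force": force on the tool from outside, world axes, zero at the start; "ft_torque": the same for the moment, N m; "width": opening from 0.0 (shut) to 1.0 (fully open); "grip_force": force on a finger pad.
Only numpy, scipy, OpenCV 4.12 (cv2) and the standard library are available. Lean on these libraries where they do the work, as an engineer would, in place of code of your own. Each camera call takes 0.05 s, during which the arm holds its last target. There are 200 camera calls.

### The job

Set up the dark trial: stack three culture dishes on the white spot in the middle of the blue stand, the red one at the bottom, then the amber, then the green on top, and put the black hood over the stack so that it stands flat and centred on the blue stand. Put the purple control dish on the white spot of the orange stand, left uncovered. Keep the dishes lid up throughout, and leave the flask and the square bottle standing where they are.

Things in the scene. Friction and masses are not known exactly. Their poses are not given: they have to be found in the camera images.
- dish_red: closed round Petri dish with red filling showing through its clear lid and a thin clear rim, diameter 54 mm, height 15 mm, about 35 g, flat underneath and on top; bottom of the stack. It starts lying flat on the table. Origin: centre of its underside; z up through the lid
- dish_amber: closed round Petri dish with amber (orange-yellow) filling showing through its clear lid and a thin clear rim, diameter 54 mm, height 15 mm, about 35 g, flat underneath and on top; middle of the stack. It starts lying flat on the table. Origin: centre of its underside; z up through the lid
- dish_green: closed round Petri dish with green filling showing through its clear lid and a thin clear rim, diameter 54 mm, height 15 mm, about 35 g, flat underneath and on top; top of the stack. It starts lying flat on the table. Origin: centre of its underside; z up through the lid
- dish_purple: closed round Petri dish with purple filling showing through its clear lid and a thin clear rim, diameter 54 mm, height 15 mm, about 35 g, flat underneath and on top; the control, for the orange stand. It starts lying flat on the table. Origin: centre of its underside; z up through the lid
- hood: black opaque hood, a round cap open underneath, standing mouth down on the table: outer diameter 82 mm, inner diameter 76 mm, height 63 mm (inside 60 mm), with a grey upright cylindrical knob, diameter 20 mm, height 30 mm, on the middle of its flat top, so 93 mm in all, about 160 g. Three stacked dishes (45 mm high) fit under it. Origin: centre of its open rim (underside); z up through the knob
- stand_blue: blue flat round stand fixed to the table, diameter 110 mm, height 12 mm, its flat top marked with a white spot of diameter 58 mm in the middle. Origin: centre of its underside, on the table; z up, so its top is 12 mm above the origin
- stand_orange: orange flat round stand, same shape as the blue one: fixed, diameter 110 mm, height 12 mm, white spot of diameter 58 mm in the middle. Origin: centre of its underside, on the table; z up
- flask: bystander: conical glass flask with lime-green contents and a steel cap, base diameter 68 mm, height 125 mm, loose. Origin: centre of its underside; z up
- bottle: bystander: clear square bottle with pink contents and a blue cap, 28 mm (its x) by 50 mm (its y), height 87 mm with the cap, loose. Origin: centre of its underside; z up
Things that resemble listed ones, but are neither listed nor needed, are in the scene too. There is more than one size of the hood; the job needs the largest.

How it is judged:
By the outcome, as a careful person would: the job done as asked, in the order asked, and still so for the second after the job is handed in, with the robot touching nothing.
It also fails if it takes over 128 s, if anything falls off the work surface, if the arm or the gripper's body presses on something with over 40 N, if the wrist force passes 120 N, or if a joint passes its speed limit or range.

## Working session

There is one attempt and no reset: what is moved stays moved. The work goes in short steps, Python scripts to look and compute and a tool call to move; the robot and the scene stay as the last step left them, time stands still between calls to the robot, and variables do not carry over. Pictures are saved under pics/ and viewed, at most 14 in all, crops included, and the job is handed in when it is done.

Besides the shell and the picture viewer there is one more tool, called after "Call:" by a JSON object that holds its "api" and its "payload", one argument or row to a line. carry_out: Moves the arm, as the interface text tells. Its arguments: {"type":"object","properties":{"steps":{"type":"array","items":{"type":"array","items":{"type":"number"}}},"newtons":{"type":"number"}},"required":["steps"]}

```bash
mkdir -p pics; python3 - <<'E'
from rig import readout, eyes, r
import cv2
s=readout.observe();print(s['time'],s['eef_pos'],s['tool_rot'],s['width'],r.finger_overhang)
for n in('scene','top'):
    c=eyes.camera(n);cv2.imwrite(f'pics/{n}0.png',cv2.resize(c['frame'],(800,600)));print(n,c['R'],c['t'],c['fx'],c['k1'],c['cx'],c['cy'])
E
```

```text
0.0 [ 0.16758332 -0.54947496  0.22331313] [-3.10560719e+00 -4.62652517e-01 -1.94085145e-04] 0.9997097357180986 0.019
scene [[ 0.60493343  0.79608567  0.01741142]
 [ 0.63701615 -0.47070767 -0.61044633]
 [-0.47777188  0.38037074 -0.79186623]] [-0.34480294 -0.31352507  1.30287295] 413.839514014663 -0.15407930512206364 251.2488577546577 187.7728012012479
top [[-0.00639414 -0.99971022  0.02320735]
 [-0.99547131  0.00416236 -0.09497134]
 [ 0.09484722 -0.02370951 -0.99520946]] [1.58068822e-04 5.54775413e-01 9.36810445e-01] 392.2287983564824 -0.12554092044213086 252.02427568114038 195.39358467927795
```

```bash
ls -a
```

```text
.
..
pics
```

View pics/scene0.png

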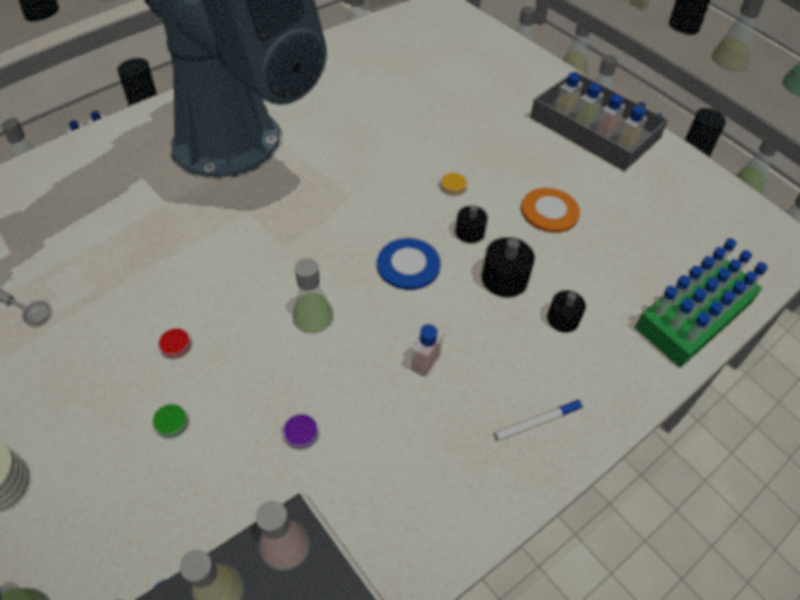

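View pics/top0.png

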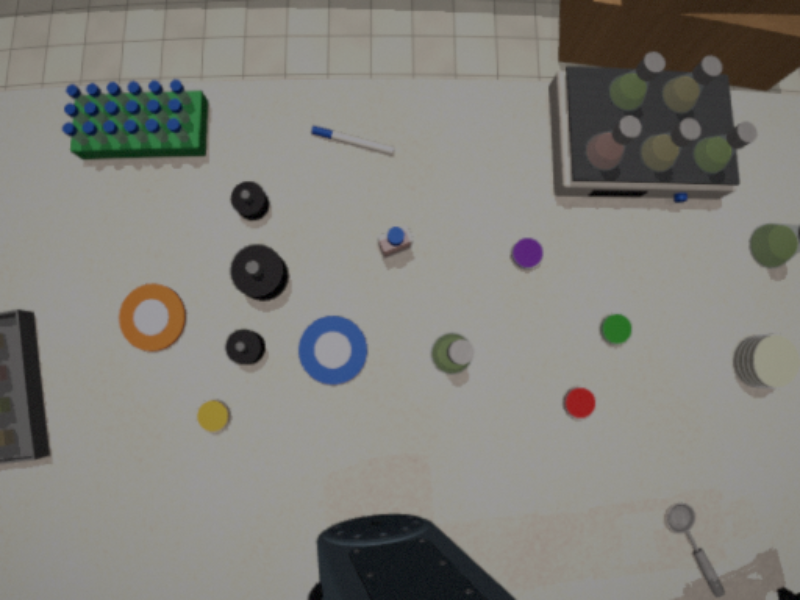

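The scene has three black hoods, in the top picture at (251,200), (260,271) and (245,347). The middle one is the widest, so it fits. Dishes: red (580,402), green (616,328), purple (527,252), amber (213,416). Blue stand (333,350), orange stand (152,317).

```bash
cat > h.py <<'E'
import numpy as np, cv2
from rig import readout, eyes, order, nets, r
def K(c): return np.array([[c['fx'],0,c['cx']],[0,c['fy'],c['cy']],[0,0,1.]])
def rays(c,px):
    # the k1 model is OpenCV's radial term
    n=cv2.undistortPoints(np.float64(px).reshape(-1,1,2),K(c),np.array([c['k1'],0,0,0,0]))[:,0]
    return np.c_[n,np.ones(len(n))]
def cloud(c,mask):
    v,u=np.nonzero(mask&(c['z_map']>0)); d=rays(c,np.c_[u,v])*c['z_map'][v,u][:,None]
    return (d-c['t'])@c['R']
def plane(c,px,z):
    d=rays(c,px)@c['R']; o=-c['R'].T@c['t']; return o+d*((z-o[2])/d[:,2])[:,None]
def tri(c1,p1,c2,p2):
    o=[-c['R'].T@c['t'] for c in(c1,c2)]; d=[(rays(c,p)@c['R'])[0] for c,p in((c1,p1),(c2,p2))]
    s=np.linalg.lstsq(np.c_[d[0],-d[1]],o[1]-o[0],rcond=None)[0]
    a,b=o[0]+s[0]*d[0],o[1]+s[1]*d[1]; return (a+b)/2,np.linalg.norm(a-b)
def ell(mask):
    k=max(cv2.findContours(mask.astype(np.uint8),0,1)[0],key=len); return cv2.fitEllipse(k)
E
python3 - <<'E'
from h import *
np.set_printoptions(precision=4,suppress=True)
C={n:eyes.camera(n) for n in('scene','top')}
for t in 'dish_red dish_amber dish_green dish_purple hood stand_blue stand_orange flask bottle'.split():
    for n,c in C.items():
        for d in nets.regions_of(n,t)[:3]:
            if d['conf']<.3: continue
            P=cloud(c,d['mask']); (x,y),ax,_=ell(d['mask']); z=np.percentile(P[:,2],[5,50,95])
            zt=z[1] if t!='hood' else .063
            print(t,n,round(d['conf'],2),'px',np.round([x,y],1),'ax',np.round(ax,1),'z',z,'centre@z',plane(c,[[x,y]],zt)[0],'mid',(np.percentile(P,2,0)+np.percentile(P,98,0))[:2]/2,'ext',np.ptp(np.percentile(P,[2,98],0),axis=0)[:2])
c=C['top'];cv2.imwrite('pics/hoods.png',cv2.resize(c['frame'][100:250,60:260],(800,600),interpolation=2))
E
```

```text
dish_red scene 0.93 px [111.3 219.3] ax [19.6 22. ] z [0.0039 0.0131 0.0158] centre@z [ 0.4029 -0.3002  0.0131] mid [ 0.4001 -0.3001] ext [0.0498 0.0483]
dish_red top 0.83 px [370.1 257.2] ax [20.8 22.4] z [0.0037 0.0146 0.0175] centre@z [ 0.3991 -0.2977  0.0146] mid [ 0.3988 -0.2992] ext [0.0479 0.0499]
dish_amber scene 0.45 px [290.1 118.2] ax [14.4 16.6] z [0.0025 0.0134 0.0165] centre@z [0.3903 0.2801 0.0134] mid [0.3871 0.2832] ext [0.046  0.0456]
dish_amber top 0.8 px [136.3 265.5] ax [21.  21.9] z [0.0059 0.0147 0.0175] centre@z [0.3835 0.2832 0.0147] mid [0.3835 0.2843] ext [0.0469 0.0497]
dish_green scene 0.61 px [108.9 269.2] ax [21.4 24.3] z [0.0057 0.0135 0.0164] centre@z [ 0.5221 -0.3647  0.0135] mid [ 0.5198 -0.3648] ext [0.0473 0.049 ]
dish_green top 0.8 px [393.6 210.1] ax [19.6 20.8] z [0.0076 0.0144 0.0173] centre@z [ 0.5169 -0.3628  0.0144] mid [ 0.5183 -0.3637] ext [0.0484 0.0471]
dish_purple top 0.85 px [336.7 161.5] ax [19.9 21.3] z [0.0089 0.0146 0.0177] centre@z [ 0.6414 -0.2184  0.0146] mid [ 0.6416 -0.2189] ext [0.0486 0.0488]
hood scene 0.78 px [324.4 170.3
[... 1194 characters left out ...]
] z [0.0085 0.0117 0.0146] centre@z [0.5396 0.3868 0.0117] mid [0.539  0.3879] ext [0.0961 0.1025]
flask scene 0.89 px [198.7 192.2] ax [24.2 51.3] z [0.0069 0.0537 0.1248] centre@z [ 0.4885 -0.0974  0.0537] mid [ 0.4887 -0.0974] ext [0.0461 0.053 ]
flask top 0.64 px [288.6 226.3] ax [25.5 27.1] z [0.0107 0.0532 0.1262] centre@z [ 0.478  -0.0888  0.0532] mid [ 0.4782 -0.0888] ext [0.0619 0.0498]
bottle scene 0.95 px [272.6 224.3] ax [15.2 33.8] z [0.0103 0.0603 0.0867] centre@z [ 0.6678 -0.0153  0.0603] mid [ 0.6633 -0.0069] ext [0.0264 0.0432]
bottle top 0.53 px [253.4 153.8] ax [16.3 22.3] z [0.0222 0.0651 0.0883] centre@z [ 0.6506 -0.0057  0.0651] mid [ 0.6527 -0.0061] ext [0.0354 0.0456]
```

View pics/hoods.png

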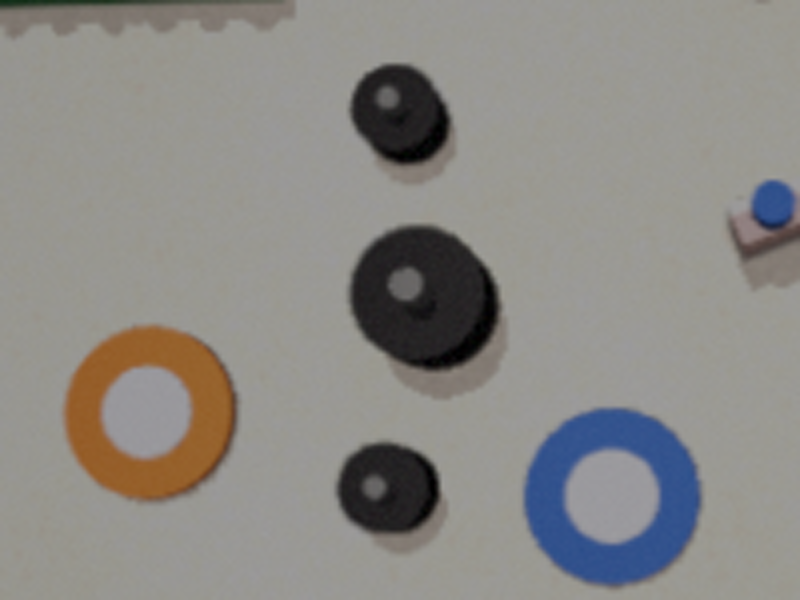

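The crop confirms it: the hood at crop (420,297) is clearly the largest (cloud extent about 78 mm, the others about 50 mm). The net missed the blue stand, so I'll fit the stands and dishes by colour in both views.

```bash
cat >> h.py <<'E'
HUE={'red':[(0,8),(172,180)],'amber':[(19,30)],'green':[(50,75)],'purple':[(125,150)],'stand_blue':[(100,120)],'stand_orange':[(8,18)]}
def blob(c,name,xy,rad=.06,zt=.0145):
    "colour blob near world xy, filled -> ellipse centre in pixels"
    hsv=cv2.cvtColor(c['frame'],cv2.COLOR_BGR2HSV); m=np.zeros(hsv.shape[:2],np.uint8)
    for a,b in HUE[name]: m|=cv2.inRange(hsv,(a,110,40),(b,255,255))
    X=np.array([*xy,zt]); p=cv2.projectPoints(X.reshape(1,3),cv2.Rodrigues(c['R'])[0],c['t'],K(c),np.array([c['k1'],0,0,0,0]))[0].ravel()
    near=np.zeros_like(m); cv2.circle(near,tuple(int(v) for v in p),int(rad*c['fx']/(c['R']@X+c['t'])[2]),255,-1); m&=near
    if m.sum()<255*20: return None
    return ell(m>0)
E
python3 - <<'E'
from h import *
np.set_printoptions(precision=4,suppress=True)
C={n:eyes.camera(n) for n in('scene','top')}
G={'red':(.4,-.3),'amber':(.385,.283),'green':(.519,-.364),'purple':(.643,-.219),'stand_blue':(.49,.1),'stand_orange':(.541,.387)}
for k,g in G.items():
    st='stand' in k
    e={n:blob(c,k,g,.075 if st else .045) for n,c in C.items()}
    z=.012 if st else .0145
    print(k,[np.round(e[n][0],1) for n in C],[np.round(e[n][1],1) for n in C],*[plane(C[n],[e[n][0]],z)[0,:2] for n in C],'tri',*tri(C['scene'],[e['scene'][0]],C['top'],[e['top'][0]]))
H={}
for n,c in C.items():
    full=cloud(c,np.ones(c['z_map'].shape,bool)); d=np.hypot(full[:,0]-.606,full[:,1]-.207)
    kn=full[(d<.025)&(full[:,2]>.078)&(full[:,2]<.12)]; top=full[(d<.055)&(full[:,2]>.055)&(full[:,2]<.07)]
    up=kn[kn[:,2]>.088]
    print(n,'knob',len(up),up.mean(0),np.median(up[:,2]),'lid',cv2.minEnclosingCircle(np.float32(top[:,:2])),np.median(top[:,2]))
    tb=full[(np.hypot(full[:,0]-.5,full[:,1]+.2)<.05)];print('table z',np.median(tb[:,2]))
E
```

```text
red [array([111. , 218.3]), array([371. , 257.1])] [array([15.6, 18.9]), array([18.3, 18.3])] [ 0.4009 -0.2998] [ 0.3993 -0.3   ] tri [ 0.3995 -0.3     0.013 ] 0.000993742978470622
amber [array([290.2, 116.5]), array([135.8, 265.8])] [array([11.5, 15.2]), array([18.1, 18.7])] [0.3857 0.2841] [0.3827 0.2846] tri [0.3828 0.2861 0.0111] 0.0013439269252405732
green [array([108.1, 268. ]), array([394.5, 210. ])] [array([17. , 20.3]), array([16.7, 17.1])] [ 0.5189 -0.365 ] [ 0.517  -0.3652] tri [ 0.5173 -0.3655  0.0126] 0.001166873793909092
purple [array([191.9, 275. ]), array([337.3, 161.4])] [array([18.1, 20.3]), array([17.1, 17.6])] [ 0.644  -0.2203] [ 0.6416 -0.22  ] tri [ 0.6424 -0.2203  0.0118] 0.0010505857988306721
stand_blue [array([261.2, 168.3]), array([212.6, 223.7])] [array([31.2, 39.1]), array([42.1, 42.4])] [0.4914 0.0925] [0.4862 0.0949] tri [0.4867 0.0958 0.0052] 0.0010175216539493642
stand_orange [array([352., 134.]), array([ 97.1, 202.8])] [array([26.7, 36.9]), array([41.1, 42.2])] [0.5442 0.3844] [0.539 0.387] tri [0.5399 0.39   0.0051] 0.0011085815766712463
scene knob 42 [0.6073 0.2069 0.0919] 0.09230924440517446 lid ((0.6058344841003418, 0.2090042680501938), 0.04203835502266884) 0.06268673883088487
table z -0.0012891903428360796
top knob 59 [0.607  0.2081 0.0928] 0.09295997280792376 lid ((0.6078777313232422, 0.20811468362808228), 0.042139653116464615) 0.06258345558049491
table z -0.0003422214735478783
```

Call:
{"api": "carry_out", "payload": {
  "steps": [
    [0,3.87,4.16,-0.8,0,0,-0.148],
    [0,3.87,4.16,-0.8,0,0,-0.148],
    [0,3.87,4.16,-0.8,0,0,0],
    [0,3.87,4.16,-0.8,0,0,0],
    [0,3.87,4.16,-0.8,0,0,0],
    [0,3.87,4.16,-0.8,0,0,0],
    [0,0,0,0,0,0,0],
    [0,0,0,-4,0,0,0],
    [0,0,0,-4,0,0,0],
    [0,0,0,-2,0,0,0],
    [0,0,0,0,0,0,0],
    [0,0,0,0,0,0,0]
  ],
  "newtons": 12
}}

```text
time: 2.7
eef_pos: [0.4, -0.3017, 0.0773]
tool_rot: [3.14, -0.002, 0.001]
force: [0.1, 0.4, 0.7]
width: 0.999
grip_force: 0.0
```

Call:
{"api": "carry_out", "payload": {
  "steps": [
    [0,0,0.17,-2.4,0,0,0],
    [0,0,0,-2,0,0,0],
    [0,0,0,-1,0,0,0],
    [0,0,0,0,0,0,0],
    [0.6,0,0,0,0,0,0],
    [0.6,0,0,0,0,0,0],
    [0.6,0,0,0,0,0,0],
    [0.6,0,0,0,0,0,0],
    [0.6,0,0,0,0,0,0]
  ],
  "newtons": 12
}}

```text
time: 3.82
eef_pos: [0.3999, -0.2988, 0.0223]
tool_rot: [3.142, -0.0, 0.0]
force: [-0.2, 0.6, 0.2]
width: 0.457
grip_force: 0.0
```

```bash
python3 - <<'E'
from h import *
c=eyes.camera('scene');t=eyes.camera('top')
s=readout.observe();print(s['time'],s['eef_pos'],s['width'],s['grip_force'])
a=cv2.resize(c['frame'][150:300,30:180],(400,400));b=cv2.resize(t['frame'][180:330,300:450],(400,400))
cv2.imwrite('pics/g1.png',np.hstack([a,b]))
E
```

```text
3.925 [ 0.39981989 -0.29868988  0.02219468] 0.4018115265769752 0.0
```

View pics/g1.png

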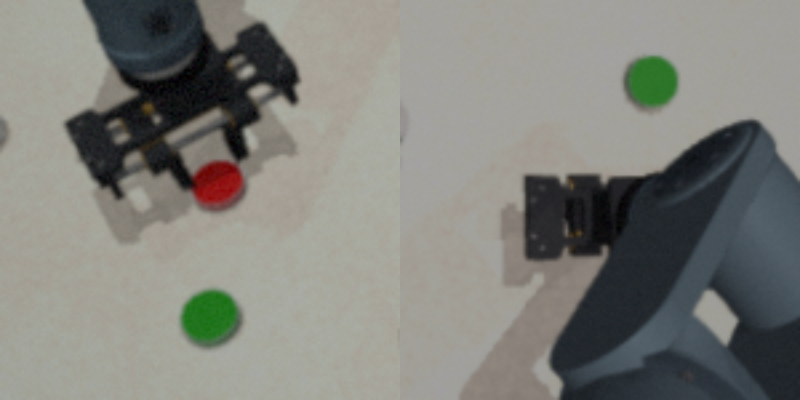

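```bash
python3 - <<'E'
from h import *
np.set_printoptions(precision=4,suppress=True)
c=eyes.camera('scene')
e=blob(c,'red',(.4,-.3),.06);print(e,plane(c,[e[0]],.0145))
m=np.zeros(c['z_map'].shape,bool);m[195:245,60:150]=1
m&=cv2.cvtColor(c['frame'],cv2.COLOR_BGR2HSV)[...,2]<70
P=cloud(c,m)
for lo in np.arange(0,.1,.01):
    q=P[(P[:,2]>lo)&(P[:,2]<lo+.01)]
    if len(q): print(round(lo,2),len(q),np.percentile(q,[3,50,97],0)[:,:2].ravel())
f=c['frame'][200:240,85:145];cv2.imwrite('pics/g2.png',cv2.resize(f,(780,520),interpolation=2))
E
```

```text
((111.0889663696289, 218.19435119628906), (15.526558876037598, 18.62432098388672), 64.68507385253906) [[ 0.4008 -0.2995  0.0145]]
0.03 6 [ 0.4048 -0.3201  0.408  -0.2973  0.4095 -0.2722]
0.04 25 [ 0.4055 -0.326   0.4088 -0.3164  0.4115 -0.269 ]
0.05 34 [ 0.3999 -0.3278  0.4089 -0.2798  0.4105 -0.2681]
0.06 35 [ 0.4062 -0.3278  0.4082 -0.2774  0.4105 -0.2672]
0.07 25 [ 0.4017 -0.3291  0.4082 -0.2789  0.4108 -0.2682]
0.08 17 [ 0.4002 -0.3206  0.4059 -0.276   0.4117 -0.2709]
0.09 1 [ 0.4103 -0.2719  0.4103 -0.2719  0.4103 -0.2719]
```

View pics/g2.png

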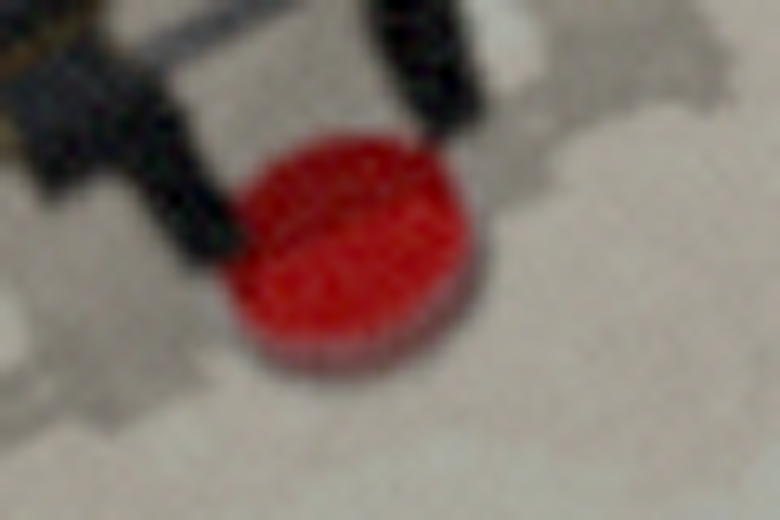

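```bash
python3 - <<'E'
from h import *
np.set_printoptions(precision=4,suppress=True)
c=eyes.camera('scene')
for p in ([119.5,209.8],[101.,220.2]):
    d=(rays(c,[p])@c['R'])[0];o=-c['R'].T@c['t'];print(o+d*(.409-o[0])/d[0])
s=readout.observe();print({k:np.round(s[k],3) for k in s})
E
```

```text
[ 0.409  -0.2741  0.0383]
[ 0.409  -0.3237  0.0375]
{'time': np.float64(4.025), 'q': array([-0.88 ,  0.304,  1.927, -0.   ,  0.91 ,  0.691]), 'dq': array([-0.001, -0.002, -0.   ,  0.   , -0.   , -0.002]), 'effort': array([  0.004, -40.351, -25.066,   0.054,  -0.037,  -0.   ]), 'eef_pos': array([ 0.4  , -0.299,  0.022]), 'tool_rot': array([-3.142,  0.   ,  0.   ]), 'force': array([ 0.161,  0.08 , -0.271]), 'ft_torque': array([ 0.016, -0.01 ,  0.019]), 'grip_force': np.float64(0.0), 'width': np.float64(0.401)}
```

Call:
{"api": "carry_out", "payload": {
  "steps": [
    [0,0,0,0,0,0,0],
    [0,0,0,0,0,0,0],
    [0,0,0,0,0,0,0],
    [0,0,0,0,0,0,0],
    [0,0,0,0,0,0,0],
    [0,0,-0.1,-0.5,0,0,0],
    [0,0,0,-0.5,0,0,0],
    [0,0,0,-0.5,0,0,0],
    [0,0,0,-0.5,0,0,0],
    [0,0,0,0,0,0,0]
  ]
}}

```text
time: 5.28
eef_pos: [0.3995, -0.2993, 0.0016]
tool_rot: [-3.141, 0.0, 0.001]
force: [0.2, 0.0, 0.1]
width: 0.996
grip_force: 0.0
```

```bash
python3 - <<'E'
from h import *
c=eyes.camera('scene')
f=c['frame'][195:240,75:145];cv2.imwrite('pics/g3.png',cv2.resize(f,(780,500),interpolation=2))
E
```

```text
(no output)
```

View pics/g3.png

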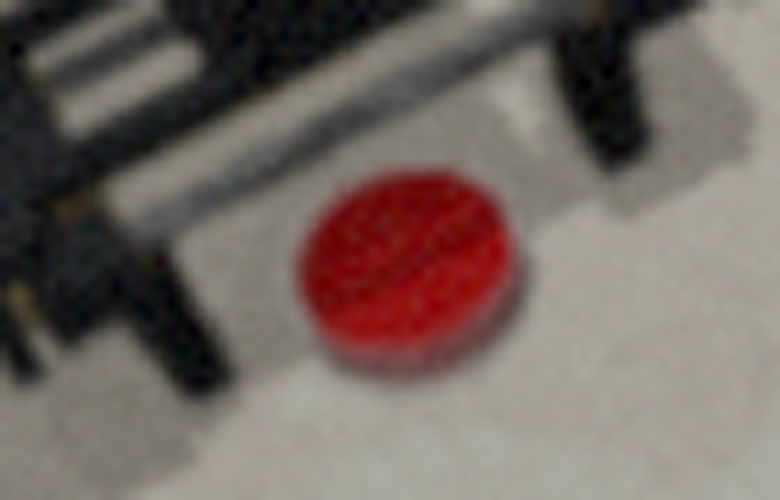

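Call:
{"api": "carry_out", "payload": {
  "steps": [
    [0,0,0,-0.4,0,0,0],
    [0,0,0,-0.4,0,0,0],
    [0,0,0,-0.2,0,0,0],
    [0,0,0,0,0,0,0],
    [0,0,0,0,0,0,0]
  ]
}}

```text
time: 5.95
eef_pos: [0.3999, -0.2998, -0.0077]
tool_rot: [3.142, -0.0, 0.0]
force: [-0.0, -0.1, -0.4]
width: 0.999
grip_force: 0.0
```

```bash
python3 - <<'E'
from h import *
np.set_printoptions(precision=4,suppress=True)
c=eyes.camera('scene')
hsv=cv2.cvtColor(c['frame'],cv2.COLOR_BGR2HSV)
m=np.zeros(c['z_map'].shape,bool);m[195:245,70:150]=1
m&=hsv[...,2]<70
P=cloud(c,m);q=P[(abs(P[:,0]-.405)<.012)]
for s in(-1,1):
    w=q[(q[:,1]+.3)*s>0.03];w=w[np.argsort(w[:,2])];print(w[:6])
s=readout.observe();print(s['eef_pos'],s['force'])
E
```

```text
[[ 0.4078 -0.3488  0.0067]
 [ 0.4068 -0.3476  0.0088]
 [ 0.4093 -0.3509  0.0107]
 [ 0.4102 -0.3457  0.0115]
 [ 0.4086 -0.3529  0.0117]
 [ 0.4087 -0.3497  0.0134]]
[[ 0.4065 -0.252   0.0069]
 [ 0.4086 -0.2501  0.0078]
 [ 0.4068 -0.2488  0.0089]
 [ 0.4089 -0.2469  0.0097]
 [ 0.4068 -0.2511  0.0108]
 [ 0.4069 -0.248   0.0126]]
[ 0.3999 -0.2999 -0.0077] [ 0.3686 -0.1081 -0.4276]
```

Call:
{"api": "carry_out", "payload": {
  "steps": [
    [0,0,0,-0.2,0,0,0],
    [0,0,0,0,0,0,0],
    [0.6,0,0,0,0,0,0],
    [0.6,0,0,0,0,0,0],
    [0.6,0,0,0,0,0,0],
    [0.6,0,0,0,0,0,0],
    [0.6,0,0,0,0,0,0],
    [0.6,0,0,0,0,0,0]
  ],
  "newtons": 12
}}

```text
time: 7.0
eef_pos: [0.3999, -0.2998, -0.0098]
tool_rot: [3.142, -0.0, 0.0]
force: [-0.4, 0.2, -0.1]
width: 0.607
grip_force: 12.0
```

Call:
{"api": "carry_out", "payload": {
  "steps": [
    [0.6,0,0,1,0,0,0],
    [0.6,0,0,4,0,0,0],
    [0.6,0,0,5,0,0,0],
    [0.6,0,0,5,0,0,0],
    [0.6,0,0,0,0,0,0]
  ]
}}

```text
time: 7.62
eef_pos: [0.4021, -0.3023, 0.1453]
tool_rot: [3.134, 0.0, 0.01]
force: [0.2, -0.5, 0.7]
width: 0.611
grip_force: 12.0
```

```bash
cat >> h.py <<'E'
def spot(c,xy,zt=.012):
    X=np.array([*xy,zt]); p=cv2.projectPoints(X.reshape(1,3),cv2.Rodrigues(c['R'])[0],c['t'],K(c),np.array([c['k1'],0,0,0,0]))[0].ravel()
    m=cv2.inRange(cv2.cvtColor(c['frame'],cv2.COLOR_BGR2HSV),(0,0,110),(180,70,255))
    near=np.zeros_like(m); cv2.circle(near,tuple(int(v) for v in p),int(.045*c['fx']/(c['R']@X+c['t'])[2]),255,-1)
    e=ell((m&near)>0); return e,plane(c,[e[0]],zt)[0]
E
python3 - <<'E'
from h import *
np.set_printoptions(precision=4,suppress=True)
for n in('scene','top'):
    c=eyes.camera(n)
    for xy in((.487,.095),(.541,.387)): print(n,*spot(c,xy))
print(readout.observe()['eef_pos'],readout.observe()['width'])
E
```

```text
scene ((261.22003173828125, 166.75552368164062), (16.35894775390625, 21.803293228149414), 93.61672973632812) [0.4871 0.096  0.012 ]
scene ((352.3490905761719, 132.38601684570312), (13.033987045288086, 19.438575744628906), 101.10453796386719) [0.5402 0.3901 0.012 ]
top ((212.5, 223.55859375), (22.66698455810547, 22.86454200744629), 90.0) [0.4865 0.0952 0.012 ]
top ((96.1955337524414, 202.61599731445312), (21.30954933166504, 22.29874610900879), 29.858257293701172) [0.5395 0.3893 0.012 ]
[ 0.3999 -0.2998  0.1408] 0.6088413764363573
```

Call:
{"api": "carry_out", "payload": {
  "steps": [
    [0.6,1.24,5.65,0,0,0,0],
    [0.6,1.24,5.65,0,0,0,0],
    [0.6,1.24,5.65,0,0,0,0],
    [0.6,1.24,5.65,0,0,0,0],
    [0.6,1.24,5.65,0,0,0,0],
    [0.6,1.24,5.65,0,0,0,0],
    [0.6,1.24,5.65,0,0,0,0],
    [0.6,0,0,0,0,0,0],
    [0.6,0,0,-5,0,0,0],
    [0.6,0,0,-4,0,0,0],
    [0.6,0,0,-2,0,0,0],
    [0.6,0,0,0,0,0,0],
    [0.6,0,0,0,0,0,0]
  ]
}}

```text
time: 9.35
eef_pos: [0.4867, 0.0952, 0.0304]
tool_rot: [3.142, -0.001, -0.0]
force: [1.1, -0.1, -0.2]
width: 0.608
grip_force: 12.0
```

Call:
{"api": "carry_out", "payload": {
  "steps": [
    [0.6,0,0.05,-1.4,0,0,0],
    [0.6,0,0,-1,0,0,0],
    [0.6,0,0,-0.3,0,0,0],
    [0.6,0,0,0,0,0,0],
    [0.6,0,0,0,0,0,0]
  ]
}}

```text
time: 9.98
eef_pos: [0.4869, 0.0963, 0.0034]
tool_rot: [3.142, -0.0, 0.001]
force: [0.9, -0.6, -0.2]
width: 0.604
grip_force: 12.0
```

Call:
{"api": "carry_out", "payload": {
  "steps": [
    [0.6,0,0,-0.1,0,0,0],
    [0.6,0,0,0,0,0,0],
    [0.3,0,0,0,0,0,0],
    [0.0,0,0,0,0,0,0],
    [0,0,0,0,0,0,0],
    [0,0,0,0,0,0,0],
    [0,0,0,2,0,0,0],
    [0,0,0,5,0,0,0],
    [0,0,0,5,0,0,0],
    [0,-2.06,3.8,0,0,0,0],
    [0,-2.06,3.8,0,0,0,0],
    [0,-2.06,3.8,0,0,0,0],
    [0,-2.06,3.8,0,0,0,0],
    [0,-2.06,3.8,0,0,0,0],
    [0,0,0,0,0,0,0],
    [0,0,0,0,0,0,0]
  ]
}}

```text
time: 11.98
eef_pos: [0.3838, 0.286, 0.1222]
tool_rot: [3.141, 0.001, 0.0]
force: [0.4, -0.6, 0.0]
width: 1.0
grip_force: 0.0
```

```bash
python3 - <<'E'
from h import *
np.set_printoptions(precision=4,suppress=True)
C={n:eyes.camera(n) for n in('scene','top')}
for n,c in C.items():
    for k,g,z in(('red',(.487,.096),.027),('stand_blue',(.487,.095),.012),('amber',(.384,.285),.0145)):
        e=blob(c,k,g,.045 if 'st' not in k else .075,z);print(n,k,e and (np.round(e[0],1),np.round(e[1],1),plane(c,[e[0]],z)[0]))
print(readout.observe()['eef_pos'])
cv2.imwrite('pics/p1.png',np.hstack([cv2.resize(C['scene']['frame'][80:230,200:350],(400,400)),cv2.resize(C['top']['frame'][160:310,120:270],(400,400))]))
E
```

```text
scene red (array([261.3, 163.4]), array([13.6, 17.3]), array([0.4878, 0.0948, 0.027 ]))
scene stand_blue (array([261.1, 168.4]), array([31.2, 39. ]), array([0.4913, 0.0923, 0.012 ]))
scene amber (array([289.9, 116.5]), array([11.8, 14.8]), array([0.3851, 0.2837, 0.0145]))
top red (array([211.8, 224. ]), array([18.3, 18.5]), array([0.4852, 0.0956, 0.027 ]))
top stand_blue (array([212.7, 223.7]), array([42. , 42.3]), array([0.4863, 0.0948, 0.012 ]))
top amber (array([130.6, 270.3]), array([6.2, 8.1]), array([0.3717, 0.2976, 0.0145]))
[0.3842 0.2855 0.1222]
```

View pics/p1.png

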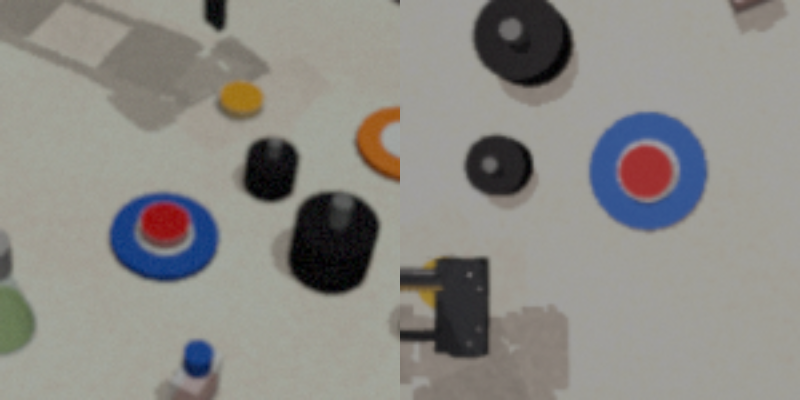

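Red sits centred on the white spot (top crop (645,172)). Next, grasp the amber dish.

Call:
{"api": "carry_out", "payload": {
  "steps": [
    [0,0,-0.1,-5,0,0,0],
    [0,0,0,-4,0,0,0],
    [0,0,0,-3,0,0,0],
    [0,0,0,-1.2,0,0,0],
    [0,0,0,0,0,0,0],
    [0,0,0,0,0,0,0],
    [0.6,0,0,0,0,0,0],
    [0.6,0,0,0,0,0,0],
    [0.6,0,0,0,0,0,0],
    [0.6,0,0,0,0,0,0],
    [0.6,0,0,0,0,0,0],
    [0.6,0,0,0,0,0,0]
  ]
}}

```text
time: 13.58
eef_pos: [0.3837, 0.2854, -0.0096]
tool_rot: [-3.141, 0.0, -0.0]
force: [-0.0, 0.5, 3.8]
width: 0.61
grip_force: 12.0
```

Call:
{"api": "carry_out", "payload": {
  "steps": [
    [0.6,0,0,1,0,0,0],
    [0.6,0,0,4,0,0,0],
    [0.6,0,0,5,0,0,0],
    [0.6,2.58,-4.75,0,0,0,0],
    [0.6,2.58,-4.75,0,0,0,0],
    [0.6,2.58,-4.75,0,0,0,0],
    [0.6,2.58,-4.75,0,0,0,0],
    [0.6,0,0,0,0,0,0],
    [0.6,0,0,-3,0,0,0],
    [0.6,0,0,-2,0,0,0],
    [0.6,0,0,0,0,0,0],
    [0.6,0,0,0,0,0,0]
  ]
}}

```text
time: 15.08
eef_pos: [0.4869, 0.0959, 0.041]
tool_rot: [-3.142, -0.001, -0.001]
force: [0.2, 1.0, -0.2]
width: 0.608
grip_force: 12.0
```

Call:
{"api": "carry_out", "payload": {
  "steps": [
    [0.6,0,0,-1.2,0,0,0],
    [0.6,0,0,-0.8,0,0,0],
    [0.6,0,0,-0.2,0,0,0],
    [0.6,0,0,-0.1,0,0,0],
    [0.6,0,0,0,0,0,0],
    [0.6,0,0,0,0,0,0]
  ]
}}

```text
time: 15.82
eef_pos: [0.4866, 0.0953, 0.0174]
tool_rot: [-3.142, 0.0, 0.001]
force: [-3.6, 0.1, 5.1]
width: 0.605
grip_force: 12.0
```

Call:
{"api": "carry_out", "payload": {
  "steps": [
    [0.3,0,0,0,0,0,0],
    [0,0,0,0,0,0,0],
    [0,0,0,0,0,0,0],
    [0,0,0,0,0,0,0],
    [0,0,0,2.3,0,0,0],
    [0,0,0,5,0,0,0],
    [0,0,0,5,0,0,0],
    [0,0.39,-5.75,0,0,0,0],
    [0,0.39,-5.75,0,0,0,0],
    [0,0.39,-5.75,0,0,0,0],
    [0,0.39,-5.75,0,0,0,0],
    [0,0.39,-5.75,0,0,0,0],
    [0,0.39,-5.75,0,0,0,0],
    [0,0.39,-5.75,0,0,0,0],
    [0,0.39,-5.75,0,0,0,0],
    [0,0,0,0,0,0,0],
    [0,0,0,0,0,0,0]
  ]
}}

```text
time: 17.95
eef_pos: [0.5176, -0.3641, 0.1396]
tool_rot: [-3.14, 0.001, 0.001]
force: [0.2, -0.3, 0.0]
width: 0.996
grip_force: 0.0
```

```bash
python3 - <<'E'
from h import *
np.set_printoptions(precision=4,suppress=True)
C={n:eyes.camera(n) for n in('scene','top')}
for n,c in C.items():
    for k,g,z in(('amber',(.487,.096),.042),('green',(.518,-.365),.0145)):
        e=blob(c,k,g,.045,z);print(n,k,e and (np.round(e[0],1),np.round(e[1],1),plane(c,[e[0]],z)[0]))
print(readout.observe()['eef_pos'])
E
```

```text
scene amber (array([261.2, 160.1]), array([14.8, 17.1]), array([0.4888, 0.0931, 0.042 ]))
scene green (array([108., 268.]), array([16.8, 20.3]), array([ 0.5189, -0.3651,  0.0145]))
top amber (array([211.6, 223.8]), array([18.3, 18.8]), array([0.4852, 0.095 , 0.042 ]))
top green (array([389.5, 210. ]), array([ 6.3, 16.3]), array([ 0.5173, -0.352 ,  0.0145]))
[ 0.518  -0.3631  0.1399]
```

Call:
{"api": "carry_out", "payload": {
  "steps": [
    [0,0,-0.2,-5,0,0,0],
    [0,0,0,-5,0,0,0],
    [0,0,0,-3.5,0,0,0],
    [0,0,0,-1.4,0,0,0],
    [0,0,0,0,0,0,0],
    [0,0,0,0,0,0,0],
    [0.6,0,0,0,0,0,0],
    [0.6,0,0,0,0,0,0],
    [0.6,0,0,0,0,0,0],
    [0.6,0,0,0,0,0,0],
    [0.6,0,0,0,0,0,0],
    [0.6,0,0,0,0,0,0]
  ]
}}

```text
time: 19.55
eef_pos: [0.5181, -0.3668, -0.0086]
tool_rot: [3.141, -0.0, 0.0]
force: [-1.5, 0.5, 2.2]
width: 0.608
grip_force: 12.0
```

Call:
{"api": "carry_out", "payload": {
  "steps": [
    [0.6,0,0,1,0,0,0],
    [0.6,0,0,4,0,0,0],
    [0.6,0,0,5,0,0,0],
    [0.6,0,0,5,0,0,0],
    [0.6,-0.39,5.75,0,0,0,0],
    [0.6,-0.39,5.75,0,0,0,0],
    [0.6,-0.39,5.75,0,0,0,0],
    [0.6,-0.39,5.75,0,0,0,0],
    [0.6,-0.39,5.75,0,0,0,0],
    [0.6,-0.39,5.75,0,0,0,0],
    [0.6,-0.39,5.75,0,0,0,0],
    [0.6,-0.39,5.75,0,0,0,0],
    [0.6,0,0,0,0,0,0],
    [0.6,0,0,-5,0,0,0],
    [0.6,0,0,-3,0,0,0],
    [0.6,0,0,0,0,0,0],
    [0.6,0,0,0,0,0,0]
  ]
}}

```text
time: 21.68
eef_pos: [0.4879, 0.0926, 0.0625]
tool_rot: [3.141, -0.001, 0.003]
force: [-0.0, -0.8, 0.1]
width: 0.606
grip_force: 12.0
```

Call:
{"api": "carry_out", "payload": {
  "steps": [
    [0.6,-0.1,0.3,-1.2,0,0,0],
    [0.6,0,0,-1,0,0,0],
    [0.6,0,0,-0.4,0,0,0],
    [0.6,0,0,-0.2,0,0,0],
    [0.6,0,0,0,0,0,0],
    [0.6,0,0,0,0,0,0]
  ]
}}

```text
time: 22.42
eef_pos: [0.4856, 0.0963, 0.0334]
tool_rot: [-3.142, 0.0, 0.001]
force: [-3.0, -0.3, 4.4]
width: 0.604
grip_force: 12.0
```

Call:
{"api": "carry_out", "payload": {
  "steps": [
    [0.3,0,0,0,0,0,0],
    [0,0,0,0,0,0,0],
    [0,0,0,0,0,0,0],
    [0,0,0,0,0,0,0],
    [0,0,0,2,0,0,0],
    [0,0,0,4,0,0,0],
    [0,0,0,4,0,0,0],
    [0,4.02,3.73,0,0,0,0],
    [0,4.02,3.73,0,0,0,0],
    [0,4.02,3.73,0,0,0,0],
    [0,0,0,0,0,0,0],
    [0,0,0,0,0,0,0]
  ]
}}

```text
time: 23.92
eef_pos: [0.6056, 0.2079, 0.1324]
tool_rot: [3.141, 0.0, -0.003]
force: [0.5, -0.9, -0.3]
width: 1.002
grip_force: 0.0
```

```bash
python3 - <<'E'
from h import *
np.set_printoptions(precision=4,suppress=True)
C={n:eyes.camera(n) for n in('scene','top')}
for n,c in C.items():
    e=blob(c,'green',(.487,.096),.045,.057);print(n,e and (np.round(e[0],1),np.round(e[1],1),plane(c,[e[0]],.057)[0]))
print(readout.observe()['eef_pos'])
cv2.imwrite('pics/p2.png',np.hstack([cv2.resize(C['scene']['frame'][90:220,210:340],(400,400)),cv2.resize(C['top']['frame'][120:270,120:270],(400,400))]))
E
```

```text
scene (array([261.5, 155.3]), array([12.1, 17.5]), array([0.4863, 0.0955, 0.057 ]))
top (array([210.6, 223.9]), array([18.3, 19.2]), array([0.4847, 0.0963, 0.057 ]))
[0.6055 0.2074 0.1331]
```

View pics/p2.png

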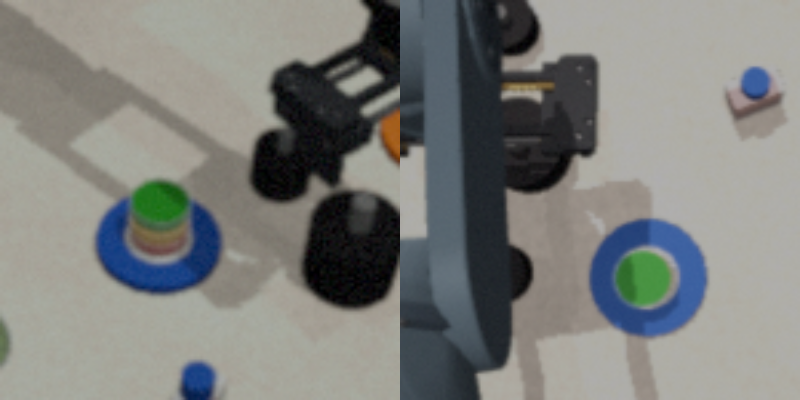

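The red, amber and green stack stands straight at scene crop (160,215). Next, the hood by its knob.

Call:
{"api": "carry_out", "payload": {
  "steps": [
    [0,0.15,0,-4,0,0,0],
    [0,0,0,-2.5,0,0,0],
    [0,0,0,-1.2,0,0,0],
    [0,0,0,0,0,0,0],
    [0.9,0,0,0,0,0,0],
    [0.9,0,0,0,0,0,0],
    [0.9,0,0,0,0,0,0],
    [0.9,0,0,0,0,0,0],
    [0.9,0,0,0,0,0,0],
    [0.9,0,0,0,0,0,0],
    [0.9,0,0,0,0,0,0],
    [0.9,0,0,0,0,0,0]
  ],
  "newtons": 25
}}

```text
time: 25.52
eef_pos: [0.6079, 0.2083, 0.0561]
tool_rot: [-3.141, 0.0, 0.0]
force: [0.7, -0.1, -0.6]
width: 0.216
grip_force: 25.0
```

Call:
{"api": "carry_out", "payload": {
  "steps": [
    [0.9,0,0,1,0,0,0],
    [0.9,0,0,3,0,0,0],
    [0.9,0,0,4,0,0,0],
    [0.9,0,0,0,0,0,0],
    [0.9,-3.02,-2.81,0,0,0,0],
    [0.9,-3.02,-2.81,0,0,0,0],
    [0.9,-3.02,-2.81,0,0,0,0],
    [0.9,-3.02,-2.81,0,0,0,0],
    [0.9,0,0,0,0,0,0],
    [0.9,0,0,0,0,0,0]
  ]
}}

```text
time: 26.78
eef_pos: [0.4873, 0.0958, 0.1359]
tool_rot: [-3.141, 0.001, -0.0]
force: [-0.4, -0.1, -0.1]
width: 0.22
grip_force: 25.0
```

```bash
python3 - <<'E'
from h import *
np.set_printoptions(precision=4,suppress=True)
c=eyes.camera('scene');s=readout.observe();print(s['eef_pos'],s['width'])
cv2.imwrite('pics/p3.png',cv2.resize(c['frame'][80:230,180:340],(640,600)))
E
```

```text
[0.4877 0.0961 0.1361] 0.2191002254758077
```

View pics/p3.png

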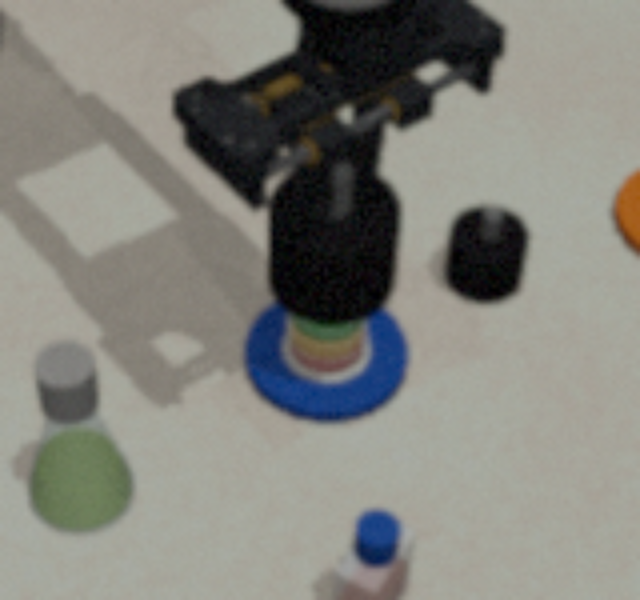

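Hood is upright above the stack (330,240 over 325,350). Lowering.

Call:
{"api": "carry_out", "payload": {
  "steps": [
    [0.9,-0.1,0,-1.5,0,0,0],
    [0.9,0,0,-2,0,0,0],
    [0.9,0,0,-2,0,0,0],
    [0.9,0,0,-0.9,0,0,0],
    [0.9,0,0,-0.3,0,0,0],
    [0.9,0,0,0,0,0,0],
    [0.9,0,0,0,0,0,0]
  ]
}}

```text
time: 27.7
eef_pos: [0.4868, 0.0958, 0.0699]
tool_rot: [3.142, -0.0, 0.002]
force: [-0.2, 0.4, -1.4]
width: 0.221
grip_force: 25.0
```

Call:
{"api": "carry_out", "payload": {
  "steps": [
    [0.9,0,0,-0.1,0,0,0],
    [0.9,0,0,-0.1,0,0,0],
    [0.9,0,0,0,0,0,0],
    [0.9,0,0,0,0,0,0]
  ]
}}

```text
time: 28.2
eef_pos: [0.4866, 0.0958, 0.068]
tool_rot: [-3.142, 0.0, -0.002]
force: [-2.0, -0.2, 6.0]
width: 0.22
grip_force: 25.0
```

Call:
{"api": "carry_out", "payload": {
  "steps": [
    [0.6,0,0,0,0,0,0],
    [0,0,0,0,0,0,0],
    [0,0,0,0,0,0,0],
    [0,0,0,0,0,0,0],
    [0,0,0,0,0,0,0],
    [0,0,0,2,0,0,0],
    [0,0,0,3,0,0,0],
    [0,0,0,3,0,0,0],
    [0,2.6,-5.27,0,0,0,0],
    [0,2.6,-5.27,0,0,0,0],
    [0,2.6,-5.27,0,0,0,0],
    [0,2.6,-5.27,0,0,0,0],
    [0,2.6,-5.27,0,0,0,0],
    [0,2.6,-5.27,0,0,0,0],
    [0,0,0,0,0,0,0],
    [0,0,0,0,0,0,0]
  ]
}}

```text
time: 30.2
eef_pos: [0.6415, -0.2199, 0.1465]
tool_rot: [-3.14, 0.001, 0.002]
force: [-0.1, 0.7, 0.3]
width: 0.999
grip_force: 0.0
```

```bash
python3 - <<'E'
from h import *
np.set_printoptions(precision=4,suppress=True)
C={n:eyes.camera(n) for n in('scene','top')}
for n,c in C.items():
    P=cloud(c,np.ones(c['z_map'].shape,bool));d=np.hypot(P[:,0]-.487,P[:,1]-.096)
    top=P[(d<.055)&(P[:,2]>.068)&(P[:,2]<.082)];kn=P[(d<.025)&(P[:,2]>.099)]
    print(n,'lid',cv2.minEnclosingCircle(np.float32(top[:,:2])),np.median(top[:,2]),'knob',kn.mean(0))
    e=blob(c,'purple',(.6425,-.22),.045);print(e and (e[0],plane(c,[e[0]],.0145)))
print(readout.observe()['eef_pos'])
cv2.imwrite('pics/p4.png',np.hstack([cv2.resize(C['scene']['frame'][90:220,210:340],(400,400)),cv2.resize(C['top']['frame'][120:270,120:270],(400,400))]))
E
```

```text
scene lid ((0.48602020740509033, 0.09725932031869888), 0.04276063293218613) 0.07464806935597922 knob [0.4873 0.096  0.1043]
((191.85919189453125, 274.9153747558594), array([[ 0.6438, -0.2203,  0.0145]]))
top lid ((0.4851032495498657, 0.09477970004081726), 0.041242435574531555) 0.07467938611009328 knob [0.4855 0.0947 0.1044]
((332.2537536621094, 161.84902954101562), array([[ 0.6405, -0.207 ,  0.0145]]))
[ 0.6417 -0.2189  0.1471]
```

View pics/p4.png

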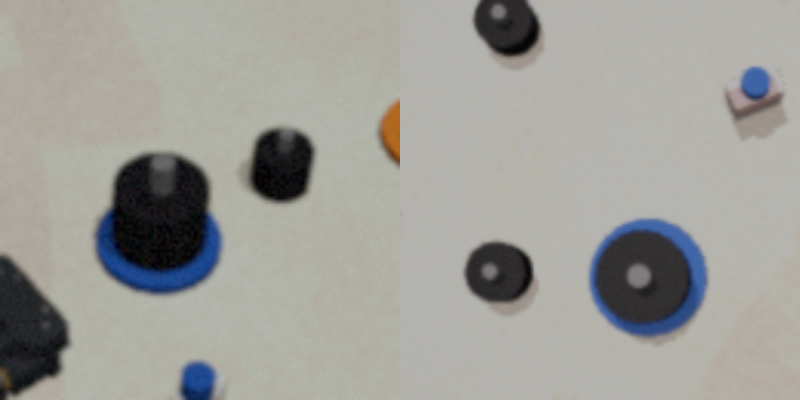

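Hood stands flat (top at 75 mm) and centred. Now the purple dish.

Call:
{"api": "carry_out", "payload": {
  "steps": [
    [0,0.1,-0.1,-5,0,0,0],
    [0,0,0,-5,0,0,0],
    [0,0,0,-4,0,0,0],
    [0,0,0,-1.6,0,0,0],
    [0,0,0,0,0,0,0],
    [0,0,0,0,0,0,0],
    [0.6,0,0,0,0,0,0],
    [0.6,0,0,0,0,0,0],
    [0.6,0,0,0,0,0,0],
    [0.6,0,0,0,0,0,0],
    [0.6,0,0,0,0,0,0],
    [0.6,0,0,0,0,0,0]
  ],
  "newtons": 12
}}

```text
time: 31.8
eef_pos: [0.6432, -0.2215, -0.0086]
tool_rot: [3.141, -0.0, 0.0]
force: [-1.1, 0.2, 3.8]
width: 0.605
grip_force: 12.0
```

Call:
{"api": "carry_out", "payload": {
  "steps": [
    [0.6,0,0,1,0,0,0],
    [0.6,0,0,5,0,0,0],
    [0.6,0,0,5,0,0,0],
    [0.6,0,0,5,0,0,0],
    [0.6,-0.94,5.55,0,0,0,0],
    [0.6,-0.94,5.55,0,0,0,0],
    [0.6,-0.94,5.55,0,0,0,0],
    [0.6,-0.94,5.55,0,0,0,0],
    [0.6,-0.94,5.55,0,0,0,0],
    [0.6,-0.94,5.55,0,0,0,0],
    [0.6,-0.94,5.55,0,0,0,0],
    [0.6,-0.94,5.55,0,0,0,0],
    [0.6,-0.94,5.55,0,0,0,0],
    [0.6,-0.94,5.55,0,0,0,0],
    [0.6,-0.94,5.55,0,0,0,0],
    [0.6,0,0,0,0,0,0],
    [0.6,0,0,-5,0,0,0],
    [0.6,0,0,-5,0,0,0],
    [0.6,0,0,0,0,0,0],
    [0.6,0,0,0,0,0,0]
  ]
}}

```text
time: 34.3
eef_pos: [0.5411, 0.3889, 0.0532]
tool_rot: [-3.141, 0.001, -0.003]
force: [-0.4, 0.2, 0.2]
width: 0.606
grip_force: 12.0
```

Target z reading about 0.0030.

Call:
{"api": "carry_out", "payload": {
  "steps": [
    [0.6,-0.1,0.05,-2.5,0,0,0],
    [0.6,0,0,-1.5,0,0,0],
    [0.6,0,0,-0.7,0,0,0],
    [0.6,0,0,-0.3,0,0,0],
    [0.6,0,0,0,0,0,0],
    [0.6,0,0,0,0,0,0]
  ]
}}

```text
time: 35.05
eef_pos: [0.5393, 0.3896, 0.0032]
tool_rot: [3.141, 0.0, 0.001]
force: [-3.9, -2.4, 6.4]
width: 0.606
grip_force: 12.0
```

Call:
{"api": "carry_out", "payload": {
  "steps": [
    [0.3,0,0,0,0,0,0],
    [0,0,0,0,0,0,0],
    [0,0,0,0,0,0,0],
    [0,0,0,0,0,0,0],
    [0,0,0,2,0,0,0],
    [0,0,0,5,0,0,0],
    [0,0,0,5,0,0,0],
    [0,0,0,5,0,0,0],
    [0,-5,-1,0,0,0,0],
    [0,-5,-1,0,0,0,0],
    [0,-5,-1,0,0,0,0],
    [0,0,0,0,0,0,0],
    [0,0,0,0,0,0,0],
    [0,0,0,0,0,0,0]
  ]
}}

```text
time: 36.8
eef_pos: [0.3902, 0.3599, 0.1721]
tool_rot: [-3.141, 0.001, -0.003]
force: [0.2, -0.5, -0.0]
width: 1.002
grip_force: 0.0
```

```bash
python3 - <<'E'
from h import *
np.set_printoptions(precision=4,suppress=True)
C={n:eyes.camera(n) for n in('scene','top')}
for n,c in C.items():
    e=blob(c,'purple',(.54,.389),.05,.027);print(n,e and (e[0],e[1],plane(c,[e[0]],.027)))
    e=blob(c,'stand_orange',(.54,.389),.075,.012);print(n,e and (e[0],e[1],plane(c,[e[0]],.012)))
cv2.imwrite('pics/p5.png',np.hstack([cv2.resize(C['scene']['frame'][60:260,170:420],(400,400)),cv2.resize(C['top']['frame'][100:300,50:310],(400,400))]))
E
```

```text
scene ((352.8523864746094, 128.6483612060547), (10.563421249389648, 15.221030235290527), array([[0.5392, 0.3889, 0.027 ]]))
scene ((351.9720764160156, 133.95724487304688), (26.760334014892578, 36.89243698120117), array([[0.544 , 0.3845, 0.012 ]]))
top ((94.2950439453125, 202.7753448486328), (17.54280662536621, 17.976032257080078), array([[0.538 , 0.3885, 0.027 ]]))
top ((97.11223602294922, 202.8128204345703), (41.16267776489258, 42.148311614990234), array([[0.539 , 0.3869, 0.012 ]]))
```

View pics/p5.png

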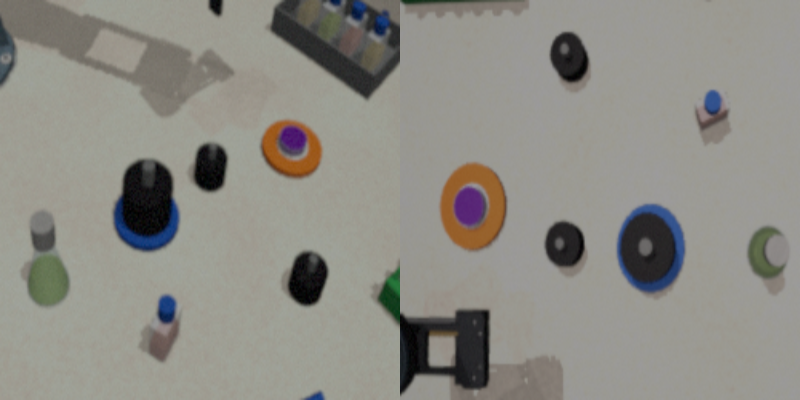

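The purple dish is on the orange stand's white spot (470,207). The hood is on the blue stand, and the flask and bottle have not moved.

```bash
python3 -c "
from rig import order; print(order.job_done())"
```

```text
the job is handed in; nothing more can be done
None
```

I stacked red, amber and green on the blue stand under the largest hood, put the purple dish uncovered on the orange stand's spot, left the flask and bottle where they were, and handed the job in at about 37 s.

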